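Rinse a flask on the push-down jet rinser

ROBOT

A 6-joint arm with a two-finger parallel gripper is mounted at the origin on the work surface. World frame = base frame: x ahead of the robot, y to its left, z up, the work surface at z = 0. Lengths are in m, angles in rad, forces in N, time in s.
With the tool pointing down it reaches from about 0.425 to 0.925 m from the base axis. Payload 12.5 kg.
Tool frame: the origin (TCP) lies midway between the tips of the shut fingers; the grasp point (between the pads) lies 19 mm behind it; z points along the fingers, y is the line along which they close (so a half turn about z gives the same grasp; the last joint's range is limited). The gripper opens to 85 mm and grips with 20 to 120 N. Pads are 22 mm wide; open, the fingers measure 114 mm over their backs; the gripper's body (76 mm by 85 mm) begins 54 mm behind the grasp point. The pads swing forward as they close: fully open they stand 13 mm farther back than shut.
Start: joints at [1.056, 0.491, 1.559, -0, 1.092, -0.106], TCP at [0.248, 0.574, 0.231] pointing down, gripper open.
Joint ranges: [-3.1, 3.1], [-0.84, 2.19], [0.05, 2.79], [-1.13, 4.28], [0.06, 2.93], [-2.69, 2.69]. Speed limits (rad/s): [2.22, 2.22, 2.79, 3.14, 3.14, 3.14].

INTERFACE

Orientations are given as a rotation vector (axis times angle).
In Python, from bench import env gives the robot as it stands. The module is installed in compiled form; this text tells all that it offers.
- The arm moves only by the shell command python3 -m pendant 'ROWS' [OPENING]. ROWS is a JSON object whose one key "deltas" holds a list that holds one entry, the list of rows, each a list of 6 numbers: the shift along the tool's x, y, z in units of 25 mm (1.0 is 25 mm), then the turn, a rotation vector about the tool's x, y, z in units of 8 degrees (1.0 is 8 degrees). A call has 1 to 12 rows; each row shifts and turns the commanded pose from where the row before left it, along the tool's axes as they then stand; what a row does not reach is not made up. A row lasts 1/10 s, in which the tool goes at most 50 mm and 8.59 degrees, less where a joint would pass 70% of its speed; a pose out of reach is approached as far as the arm can. A call is refused whole if a number of a shift passes 1 or a number of a turn 1, either way. A call with a gripper value outside its range is refused whole. OPENING is the opening, from -1 (shut) to 1 (fully open), set as the call begins (- or left out, the last holds). The fingers move at their own pace and stop on an object; the grip force is fixed at half the most. Time passes only in rows, so rows that do not move let the fingers close. It gives the time, the measured TCP pose, the force, the opening and the grip force at its end, in the units of the state.
- env.read_state(): the state, without advancing time (a new reading comes with each control period).
- env.capture(name): name is "side" or "top"; returns a dict with "color" (400x640x3 uint8, red, green, blue), "range_z" (400x640 float32, m along the optical axis (not along the pixel's ray), 0 where there is no reading), "mtx" (3x3 intrinsics, pixels), "R" (3x3) and "t" (3): a world point X has camera coordinates R X + t. Camera axes: x right, y down, z forward; pixel columns grow to the right and rows downward; lengths in m; the calibration is good to about 2 mm. A picture is of the moment at which its call begins.
- env.sign_off(): hands the job in; it is judged then, once.
The state is a dict: "clock": time; "q": joint angles; "dq": joint speeds; "tau": joint torques, N m; "eef_pos": TCP position; "ee_rot": TCP orientation; "ft_force": force on the tool from outside, world axes, zero at the start; "wrist_torque": the same for the moment, N m; "grip_width": finger opening in m; "grip_force": force on a finger pad.
Only numpy, scipy, OpenCV 4.12 (cv2) and the standard library are available. Lean on these libraries where they do the work, as an engineer would, in place of code of your own. Each camera call takes 0.05 s, during which the arm holds its last target. There are 200 camera calls.

TASK

The round-shouldered flask lying in the sloping draining stand needs rinsing: turn it mouth down over the upright jet of the push-down rinser so that its neck goes down over the jet and its shoulder seats in the sprung ring, then press it straight down until the ring is at, or very near, the bottom of its travel. Finish while still holding the flask pressed down there, pushing through the flask and not on the ring itself. Do not disturb the other things on the bench.

Things in the scene. Friction and masses are not known exactly. Their poses are not given: they have to be found in the camera images.
- flask: Loose hollow amber glass flask, 112 mm long, 0.09 to 0.18 kg. Origin: centre of its flat base; +z base to mouth. Body 62 mm wide, straight from z = 7 to 46 (grip across its sides at z = 26); round shoulder, 40 mm wide at z = 64; open neck 28 mm outside, 21 mm bore, z = 70 to 112; wall 3.5. Starts lying in the stand, axis 30 degrees below level, mouth lowest, pointing roughly away from the robot.
- flask_mouth (a point): Centre of the flask's open mouth, on its axis 112 mm from the base.
- stand: Fixed draining stand: steel foot 150 x 90 x 8 mm, two sloping 8 mm bars (centres 40 mm apart) under the flask's body, ending in short upturned stops at its shoulder. Origin at the foot's underside, below the flask's body middle (110 mm up); +x: level direction in which the mouth points. Bars and stops stay below the flask's axis and within 24 mm either side, so its sides are free.
- rinser: Fixed push-down rinser: grey base 135 x 135 x 25 mm, origin at the centre of its underside, z up. From its centre rises the steel jet, a 10 mm round peg, tip 125 mm above the bench. A white ring rides round the jet on three sprung guide posts (50 mm from the jet's axis, tops 107 mm above the bench).
- jet_tip (a point): Tip of the jet, on the axis of jet and ring, 125 mm above the bench.
- cradle_seat (a point): Centre of the sprung ring's top face: 105 mm above the bench when free, moves with the ring. Ring 66 mm outside, 40 mm inside, 12 mm thick, with three lugs reaching out to 62 mm from the axis. With the flask seated mouth down, its body middle (flask z = 26 mm) is 38 mm above this point and its mouth 48 mm below.
- cradle (a joint): How far the ring is pressed down, in m: 0 free (top), 0.018 at the bottom stop. Sprung: 4 N to start it moving, 11.2 N at the bottom; it springs back when let go. The flask's own weight does not move it.
- peg_stand: Bystander, fixed: plain grey peg stand, foot 90 x 130 x 14 mm with two pegs 99 mm tall and no ring. Origin at its underside. Not used.
- reagent_bottle: Bystander, loose: closed amber bottle, 64 mm in diameter, 150 mm tall, standing. Origin at the centre of its underside.
- conical_flask: Bystander, loose: clear conical flask, 86 mm wide at the foot, 120 mm tall, standing. Origin at the centre of its underside.
Not all that is in view belongs to the job. Leave any orange or pink look-alike of the rinser alone.

How it is judged:
By the outcome, as a careful person would: the job done as asked, in the order asked, and still so for the second after the job is handed in, while the arm keeps its last pose, push and grip.
It also fails if it takes over 42 s, if anything falls off the work surface, if the arm or the gripper's body presses on something with over 40 N, if the wrist force passes 120 N, or if a joint passes its speed limit or range.

## Working session

There is one attempt and no reset: what is moved stays moved. The work goes in short steps, Python scripts to look and compute and a shell command to move; the robot and the scene stay as the last step left them, time stands still between calls to the robot, and variables do not carry over. Pictures are saved under pics/ and viewed, at most 10 in all, crops included, and the job is handed in when it is done.

```bash
mkdir -p pics; cat > h.py <<'E'
import numpy as np, cv2
from bench import env
from scipy.spatial.transform import Rotation as R
def cap(n,f):
    c=env.capture(n); np.savez('/tmp/%s.npz'%f,**c); cv2.imwrite('pics/%s.png'%f,c['color'][:,:,::-1]); return c
def pt(c,u,v,z=None):
    z=c['range_z'][int(v),int(u)] if z is None else z
    p=np.linalg.inv(c['mtx'])@[u*z,v*z,z]; return c['R'].T@(p-c['t'])
def cloud(c):
    v,u=np.mgrid[0:400,0:640]; z=c['range_z']
    p=np.stack([u*z,v*z,z],-1)@np.linalg.inv(c['mtx']).T
    w=(p-c['t'])@c['R']; w[z==0]=np.nan; return w
E
python3 - <<'E'
from h import *
for n in('side','top'):
    c=cap(n,n+'1'); print(n,c['mtx'].round(1).tolist(),'pos',(-c['R'].T@c['t']).round(3),c['R'].round(2).tolist())
s=env.read_state(); print({k:np.round(v,3).tolist() for k,v in s.items()})
E
```

```text
side [[519.3, 0.0, 316.8], [0.0, 519.3, 193.3], [0.0, 0.0, 1.0]] pos [0.226 1.118 1.345] [[-0.96, -0.27, 0.01], [-0.21, 0.7, -0.69], [0.18, -0.67, -0.73]]
top [[402.4, 0.0, 315.3], [0.0, 402.4, 199.0], [0.0, 0.0, 1.0]] pos [ 0.397 -0.009  1.179] [[-0.0, -1.0, -0.01], [-0.99, 0.0, -0.12], [0.13, 0.01, -0.99]]
{'clock': 0.1, 'q': [1.056, 0.491, 1.559, -0.0, 1.092, -0.106], 'dq': [-0.002, -0.001, -0.003, -0.0, -0.001, -0.0], 'tau': [0.003, -61.945, -26.203, -0.0, 0.003, -0.0], 'eef_pos': [0.248, 0.573, 0.231], 'ee_rot': [-0.638, -3.076, 0.002], 'ft_force': [-0.211, 1.442, -0.314], 'wrist_torque': [-0.034, 0.005, 0.028], 'grip_force': 0.0, 'grip_width': 0.085}
```

View pics/side1.png

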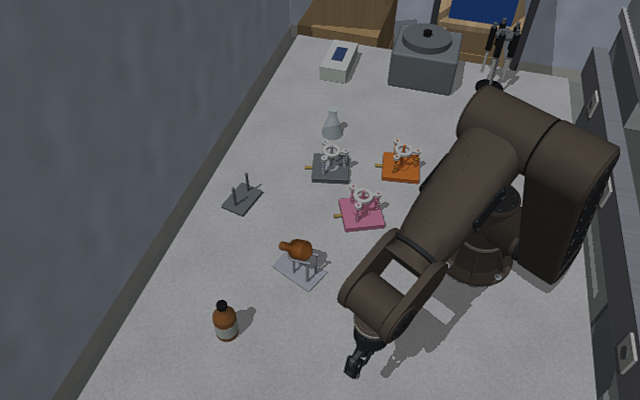

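View pics/top1.png

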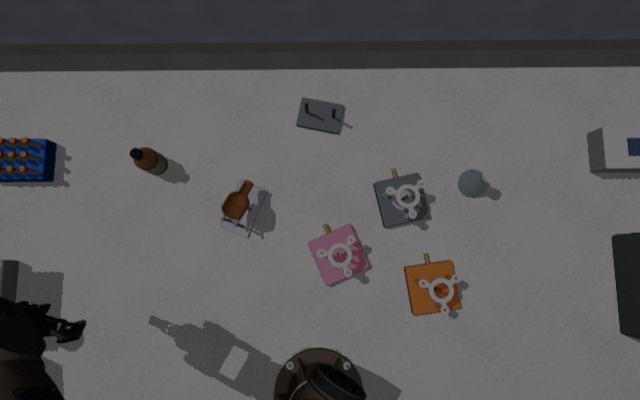

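Side view: flask at (298,250) in the stand, reagent bottle at (226,322), grey rinser at (331,163), orange at (402,165), pink at (362,212), peg stand at (243,197) and conical flask at (333,123). Top view: flask (237,204), bottle (150,158), grey rinser (402,198), pink (340,255), orange (437,288).

For the flask, the reagent bottle is the look-alike. For the rinser, the pink one, the orange one and the peg stand are. I choose the lying flask and the grey rinser.

```bash
python3 - <<'E'
from h import *
a=cv2.imread('pics/side1.png'); b=cv2.imread('pics/top1.png')
r=lambda i,x,y,w,h:cv2.resize(i[y:y+h,x:x+w],(400,300),interpolation=cv2.INTER_CUBIC)
cv2.imwrite('pics/crop1.png',np.vstack([np.hstack([r(a,265,225,80,60),r(a,295,130,80,60)]),np.hstack([r(b,200,165,80,60),r(b,365,165,80,60)])]))
for n in('side','top'):
    c=dict(np.load('/tmp/%s1.npz'%n)); w=cloud(c); col=c['color'].astype(int)
    # amber flask
    m=(col[...,0]>1.6*col[...,2])&(col[...,0]>60)&(np.abs(w[...,0]-.6)<.3)
    box=np.zeros_like(m)
    if n=='side': box[230:285,265:335]=1
    else: box[170:240,205:262]=1
    p=w[m&box]; p=p[np.isfinite(p).all(1)]; p=p[p[:,2]>.05]
    print(n,'flask n',len(p),p.min(0).round(3),p.max(0).round(3))
    np.save('/tmp/fl_%s.npy'%n,p)
    # grey ring : white, z~.105
    box=np.zeros_like(m)
    if n=='side': box[130:190,300:360]=1
    else: box[165:230,370:430]=1
    q=w[box&(np.abs(w[...,2]-.105)<.008)&(col.min(-1)>120)]
    print('ring',len(q),q.mean(0).round(3),q.min(0).round(3),q.max(0).round(3),np.median(q[:,2]).round(4)); np.save('/tmp/ring_%s.npy'%n,q)
E
```

```text
side flask n 458 [0.479 0.188 0.075] [0.588 0.259 0.152]
ring 207 [ 0.521 -0.214  0.105] [ 0.401 -0.287  0.097] [ 0.582 -0.075  0.112] 0.1051
top flask n 331 [0.48  0.186 0.081] [0.588 0.252 0.149]<stdin>:20: RuntimeWarning: Mean of empty slice.
  ret = um.true_divide(
Traceback (most recent call last):
ValueError: zero-size array to reduction operation minimum which has no identity
```

View pics/crop1.png

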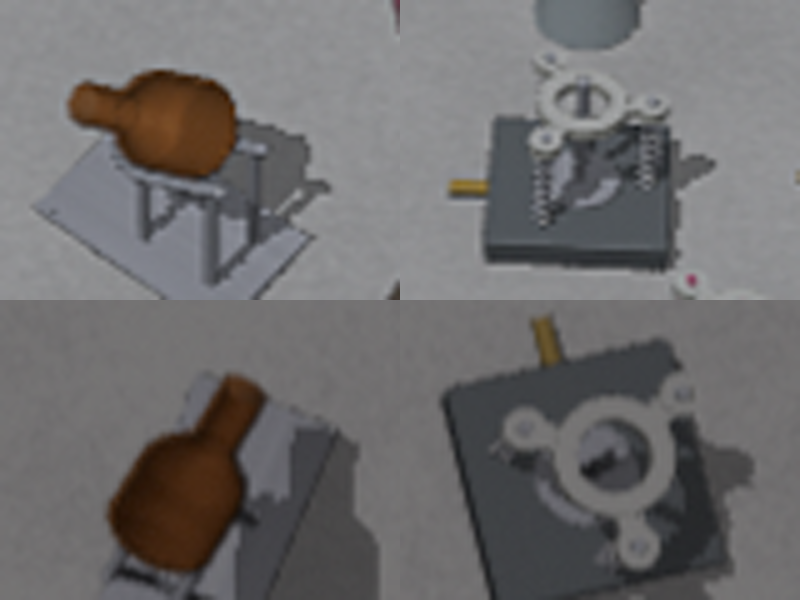

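The crop confirms both choices: the amber flask with its open neck lying on the bars, and the grey base with the white ring. The ring centre is at side (331,149.6) and top (408.4,196.4). Next I fit both shapes.

```bash
python3 - <<'E'
from h import *
from scipy.optimize import least_squares
for n,u,v in(('side',331,149.6),('top',408.4,196.4)):
    c=dict(np.load('/tmp/%s1.npz'%n)); o=-c['R'].T@c['t']; d=c['R'].T@np.linalg.inv(c['mtx'])@[u+.0,v+.0,1]
    print('ring',n,(o+d*(.105-o[2])/d[2]).round(4))
    w=cloud(c); col=c['color'].astype(int); box=np.zeros((400,640),bool)
    box[130:180,300:360]=n=='side'; box[165:230,370:430]|=n=='top'
    q=w[box&(np.abs(w[...,2]-.107)<.009)]; q=q[(np.hypot(q[:,0]-.525,q[:,1]+.222)<.07)]
    print(len(q),np.median(q[:,2]))
    if len(q)>20:
        f=least_squares(lambda x:np.clip(np.abs(np.hypot(q[:,0]-x[0],q[:,1]-x[1])-.0265)-.0065,0,.02),[.525,-.222],loss='soft_l1',f_scale=.002); print(f.x.round(4),f.cost)
pr=np.array([[0,.027],[.007,.031],[.046,.031],[.055,.0275],[.064,.02],[.07,.014],[.112,.014]])
from scipy.spatial.transform import Rotation as R
def ax(y): return np.array([np.cos(y)*np.cos(np.pi/6),np.sin(y)*np.cos(np.pi/6),-.5])
P=[np.load('/tmp/fl_side.npy'),np.load('/tmp/fl_top.npy')] if __import__('os').path.exists('/tmp/fl_top.npy') else [np.load('/tmp/fl_side.npy')]
def res(x,p):
    a=ax(x[3]); d=p-x[:3]; z=d@a; r=np.linalg.norm(d-np.outer(z,a),axis=1)
    e=r-np.interp(z,pr[:,0],pr[:,1]); e=np.where(z<.0,np.hypot(z,np.maximum(r-.031,0)),e); e=np.where((z<.01)&(z>0),np.minimum(np.abs(e),z),e)
    return np.where(z>.112,z-.112+np.abs(np.clip(e,0,1)),e)
for p in P+[np.vstack(P)]:
    f=least_squares(lambda x:res(x,p),[.49,.23,.13,-.45],loss='soft_l1',f_scale=.002)
    x=f.x;a=ax(x[3]); print(x.round(4),'rms',np.sqrt(np.mean(f.fun**2)).round(4),np.median(abs(f.fun)).round(4),'grip z26',(x[:3]+.026*a).round(4),'yawdeg',np.degrees(x[3]).round(1))
E
```

```text
ring side [ 0.5401 -0.2406  0.105 ]
217 0.1049568665380432
[ 0.5377 -0.2389] 0.0020298502587933224
ring top [ 0.5379 -0.2437  0.105 ]
496 0.10596706670904787
[ 0.5385 -0.2386] 0.003924928042118861
[ 0.4932  0.2307  0.1232 -0.387 ] rms 0.0024 0.0017 grip z26 [0.514  0.2222 0.1102] yawdeg -22.2
[ 0.4943  0.2315  0.125  -0.4193] rms 0.0016 0.001 grip z26 [0.5148 0.2223 0.112 ] yawdeg -24.0
[ 0.4934  0.2303  0.1243 -0.3976] rms 0.0022 0.0014 grip z26 [0.5142 0.2216 0.1113] yawdeg -22.8
```

```bash
cat >> h.py <<'E'
def need(tp,tR=None):
    s=env.read_state(); p=np.array(s['eef_pos']); r=R.from_rotvec(s['ee_rot'])
    print('t',round(s['clock'],2),'pos',p.round(4),'z',r.as_matrix()[:,2].round(3),'y',r.as_matrix()[:,1].round(3),'q',np.round(s['q'],2),'f',np.round(s['ft_force'],1),'w',np.round(s['grip_width'],4),'gf',np.round(s['grip_force'],1))
    print('shift units',(r.inv().apply(np.array(tp)-p)/.025).round(2), '' if tR is None else ('turn units',(np.degrees((r.inv()*tR).as_rotvec())/8).round(2)))
def pose(z,y):
    z=np.array(z,float);z/=np.linalg.norm(z);y=np.array(y,float);y-=z*(z@y);y/=np.linalg.norm(y)
    return R.from_matrix(np.c_[np.cross(y,z),y,z])
a=np.array([np.cos(-.405)*.866,np.sin(-.405)*.866,-.5]); base=np.array([.4938,.231,.1245])
Rg=pose(a,[-a[1],a[0],0])
E
python3 -m pendant '{"deltas":[[[0,0,-0.5,0,-1,0],[0,0,-0.5,0,-1,0],[0,0,0,0,-1,0],[0,0,0,0,-1,0],[0,0,0,0,-1,0],[0,0,0,0,-1,0],[0,0,0,0,-1,0],[0,0,0,0,-0.5,0],[0,0,0,0,0,0]]]}' 1
python3 -c "
from h import *
need(base-.075*a,Rg)"
```

```text
clock: 1.0
eef_pos: [0.2458, 0.5743, 0.2541]
ee_rot: [0.423, 2.06, -0.25]
ft_force: [-0.5, -0.7, -1.4]
grip_width: 0.0853
grip_force: 0.0
t 1.0 pos [0.2458 0.5743 0.2541] z [ 0.795 -0.345 -0.499] y [ 0.396  0.918 -0.004] q [ 1.41  0.65  1.56 -1.01  1.44  0.67] f [-0.5 -0.7 -1.4] w 0.0853 gf 0.0
shift units [-2.74 -8.67 12.21] ('turn units', array([-0.03,  0.01,  0.02]))
```

```bash
python3 -m pendant '{"deltas":[[[-0.23,-0.72,1,0,0,0],[-0.23,-0.72,1,0,0,0],[-0.23,-0.72,1,0,0,0],[-0.23,-0.72,1,0,0,0],[-0.23,-0.72,1,0,0,0],[-0.23,-0.72,1,0,0,0],[-0.23,-0.72,1,0,0,0],[-0.23,-0.72,1,0,0,0],[-0.23,-0.72,1,0,0,0],[-0.23,-0.72,1,0,0,0],[-0.23,-0.72,1,0,0,0],[-0.2,-0.7,1,0,0,0]]]}' 1
python3 - <<'E'
from h import *
need(base-.075*a,Rg)
c=cap('side','s2'); d=cap('top','t2')
r=lambda i,x,y,w,h:cv2.resize(i[y:y+h,x:x+w],(400,400),interpolation=cv2.INTER_CUBIC)
cv2.imwrite('pics/crop2.png',np.hstack([r(cv2.imread('pics/s2.png'),250,190,140,140),r(cv2.imread('pics/t2.png'),180,150,120,120)]))
E
```

```text
clock: 2.2
eef_pos: [0.3532, 0.3127, 0.2147]
ee_rot: [0.543, 2.175, -0.372]
ft_force: [0.8, 0.1, -0.2]
grip_width: 0.0856
grip_force: 0.0
t 2.2 pos [0.3532 0.3127 0.2147] z [ 0.667 -0.441 -0.601] y [ 0.502  0.862 -0.075] q [ 1.02  0.44  2.07 -1.13  1.08  0.75] f [ 0.8  0.1 -0.2] w 0.0856 gf 0.0
shift units [-0.67 -0.15  4.41] ('turn units', array([-1.03, -0.92, -0.03]))
```

View pics/crop2.png

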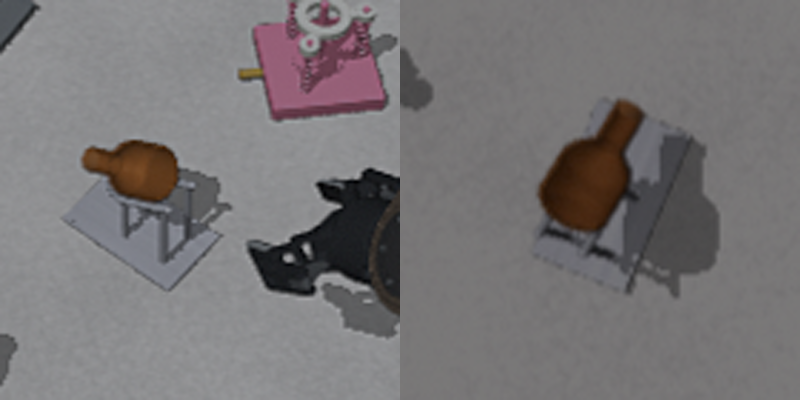

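The picture shows the flask undisturbed at crop (145,170), with the gripper behind it. Joint 4 is at its limit, so I need a steeper tool. A quick kinematic model fitted to the readings should show what is feasible.

```bash
cat > kin.py <<'E'
from h import *
from scipy.optimize import least_squares
D=[([1.056,.491,1.559,0,1.092,-.106],[.248,.574,.231],[-.638,-3.076,.002]),
([1.41,.65,1.56,-1.01,1.44,.67],[.2458,.5743,.2541],[.423,2.06,-.25])]
def rot(q,s): return R.from_euler('ZYZYZ',[q[0],q[1]+q[2],s[0]*q[3],q[4],s[1]*q[5]+s[2]])
def fk(q,x,s):
    r=R.from_euler('Z',q[0]); b=r*R.from_euler('Y',q[1]); f=r*R.from_euler('Y',q[1]+q[2]); t=rot(q,s)
    return np.array([0,0,x[0]])+r.apply([x[1],x[5],0])+b.apply([0,0,x[2]])+f.apply([x[6],0,x[3]])+t.apply([0,0,x[4]]),t
S=(1,1,0)
E
python3 - <<'E'
from kin import *
s=env.read_state(); D.append((s['q'],s['eef_pos'],s['ee_rot']))
import itertools
for sg in itertools.product((1,-1),(1,-1),np.arange(4)*np.pi/2):
    e=[np.degrees((R.from_rotvec(d[2]).inv()*rot(d[0],sg)).magnitude()).round(1) for d in D]
    if max(e)<30: print(sg,e); best=sg
def fun(x): return np.r_[np.concatenate([(fk(d[0],x,best)[0]-d[1])/.002 for d in D]),(x-[.25,0,.5,.45,.3,.066,0])*.5]
f=least_squares(fun,[.25,0,.5,.45,.3,.066,0]); print(f.x.round(3),f.fun[:9].round(2))
E
```

```text
Traceback (most recent call last):
  File "kin.py", line 5, in rot
    def rot(q,s): return R.from_euler('ZYZYZ',[q[0],q[1]+q[2],s[0]*q[3],q[4],s[1]*q[5]+s[2]])
                         ~~~~~~~~~~~~^^^^^^^^^^^^^^^^^^^^^^^^^^^^^^^^^^^^^^^^^^^^^^^^^^^^^^^^
  File "scipy/spatial/transform/_rotation.pyx", line 1413, in scipy.spatial.transform._rotation.Rotation.from_euler
ValueError: Expected axis specification to be a non-empty string of upto 3 characters, got ZYZYZ
```

```bash
sed -i "s/^def rot.*/def rot(q,s): return R.from_euler('ZYZ',[q[0],q[1]+q[2],s[0]*q[3]])*R.from_euler('YZ',[q[4],s[1]*q[5]+s[2]])/" kin.py
cat > fit.py <<'E'
from kin import *
s=env.read_state(); D.append((s['q'],s['eef_pos'],s['ee_rot']))
import itertools
best=None
for sg in itertools.product((1,-1),(1,-1),np.arange(4)*np.pi/2):
    e=[np.degrees((R.from_rotvec(d[2]).inv()*rot(d[0],sg)).magnitude()).round(1) for d in D]
    if max(e)<30: print(sg,e); best=sg
def fun(x): return np.r_[np.concatenate([(fk(d[0],x,best)[0]-d[1])/.002 for d in D]),(x-[.25,0,.5,.45,.3,0,0])*.5]
if best is None: print([[np.degrees((R.from_rotvec(d[2]).inv()*rot(d[0],sg)).magnitude()).round(0) for d in D] for sg in itertools.product((1,-1),(1,-1),np.arange(4)*np.pi/2)])
else:
    f=least_squares(fun,[.25,0,.5,.45,.3,.066,0]); print(f.x.round(3),f.fun[:9].round(2)); np.savez('kin.npz',x=f.x,s=best)
E
python3 fit.py
```

```text
(1, 1, np.float64(1.5707963267948966)) [np.float64(0.1), np.float64(0.4), np.float64(0.0)]
[ 0.187 -0.006  0.598  0.411  0.257  0.066  0.042] [ 0.03 -0.22 -0.36 -0.57  0.41  0.52  0.35 -0.37 -0.16]
```

```bash
cat >> kin.py <<'E'
import os
if os.path.exists('kin.npz'):
    K=np.load('kin.npz'); KX,KS=K['x'],K['s']
lo=np.array([-3.1,-.84,.05,-1.13,.06,-2.69]); hi=np.array([3.1,2.19,2.79,4.28,2.93,2.69])
def ik(p,r,q0=[.4,.4,2,-.5,1,0]):
    def e(q):
        P,T=fk(q,KX,KS); return np.r_[(P-p)*10,(r.inv()*T).as_rotvec()]
    f=least_squares(e,np.clip(q0,lo+.01,hi-.01),bounds=(lo,hi)); return f.x,np.linalg.norm(f.fun)
E
python3 - <<'E'
from kin import *
g=base+.026*a
for flip in(0,1):
  for th in(15,25,35,45,60):
    r=Rg*R.from_euler('Y',np.radians(th)); 
    if flip: r=r*R.from_euler('Z',np.pi)
    z=r.as_matrix()[:,2]
    for back in(-.021,.08):
        q,e=ik(g-back*z,r,[.4,.4,2,-.5,1,0 if not flip else 1]); print(flip,th,back,q.round(2),'err',e.round(4),z.round(2))
# final at rinser: flask axis down, tool tilted by th from axis; scan yaw
print('final')
c=np.array([.538,-.24,.125])
for th in(25,35,45):
  for az in(-17,43,103,163,223,283):
    y=np.array([np.cos(np.radians(az)),np.sin(np.radians(az)),0])
    r=pose([0,0,-1],y)*R.from_euler('Y',np.radians(th)); z=r.as_matrix()[:,2]
    res=[ik(c+.021*z,r,[-.4,.4,2,q4,1,q6]) for q4 in(-.5,.8,2.5) for q6 in(-1.5,1.5)]
    q,e=min(res,key=lambda t:t[1]); print(th,az,q.round(2),e.round(4),z.round(2))
E
```

```text
0 15 -0.021 [ 0.5   0.59  2.   -1.13  0.58  0.36] err 0.2426 [ 0.65 -0.28 -0.71]
0 15 0.08 [ 0.64  0.44  2.07 -1.13  0.68  0.44] err 0.1457 [ 0.65 -0.28 -0.71]
0 25 -0.021 [ 0.46  0.57  2.03 -1.13  0.47  0.32] err 0.0931 [ 0.53 -0.23 -0.82]
0 25 0.08 [ 0.58  0.4   2.08 -1.09  0.57  0.33] err 0.0 [ 0.53 -0.23 -0.82]
0 35 -0.021 [ 0.42  0.55  2.02 -0.91  0.4   0.07] err 0.0 [ 0.39 -0.17 -0.91]
0 35 0.08 [ 0.49  0.38  2.   -0.65  0.58 -0.16] err 0.0 [ 0.39 -0.17 -0.91]
0 45 -0.021 [ 0.36  0.55  1.96 -0.41  0.47 -0.45] err 0.0 [ 0.24 -0.1  -0.97]
0 45 0.08 [ 0.4   0.39  1.91 -0.3   0.69 -0.55] err 0.0 [ 0.24 -0.1  -0.97]
0 60 -0.021 [ 0.29  0.58  1.86  0.    0.71 -0.88] err 0.0 [-0.  0. -1.]
0 60 0.08 [ 0.29  0.44  1.76  0.    0.93 -0.88] err 0.0 [-0.  0. -1.]
1 15 -0.021 [ 0.33  0.52  2.04 -0.56  0.26  2.69] err 0.4534 [ 0.65 -0.28 -0.71]
1 15 0.08 [ 0.44  0.35  2.09 -0.51  0.38  2.69] err 0.4443 [ 0.65 -0.28 -0.71]
1 25 -0.021 [ 0.34  0.53  2.02 -0.52  0.32  2.69] err 0.2996 [ 0.53 -0.23 -0.82]
1 25 0.08 [ 0.44  0.35  2.04 -0.47  0.47  2.69] err 0.2757 [ 0.53 -0.23 -0.82]
1 35 -0.021 [
[... 981 characters left out ...]
2 -0.82]
35 103 [-0.4   0.77  1.5  -0.35  1.4  -2.04] 0.0 [-0.56 -0.13 -0.82]
35 163 [-0.3   0.65  1.8  -0.84  0.88 -2.53] 0.0 [-0.17 -0.55 -0.82]
35 223 [-0.45  0.54  2.11  4.28  0.23 -2.39] 0.0109 [ 0.39 -0.42 -0.82]
35 283 [-0.72  0.56  2.05  1.3   0.51 -0.55] 0.0 [ 0.56  0.13 -0.82]
45 -17 [-0.79  0.73  1.7   0.72  1.24 -0.92] 0.0 [ 0.21  0.68 -0.71]
45 43 [-0.6   0.86  1.38  0.16  1.68 -1.39] 0.0 [-0.48  0.52 -0.71]
45 103 [-0.37  0.84  1.43 -0.41  1.57 -2.02] 0.0 [-0.69 -0.16 -0.71]
45 163 [-0.25  0.69  1.81 -1.    0.99 -2.36] 0.0 [-0.21 -0.68 -0.71]
45 223 [-0.42  0.58  2.18  3.82  0.45 -1.91] 0.0 [ 0.48 -0.52 -0.71]
45 283 [-0.78  0.59  2.12  1.65  0.64 -0.94] 0.0 [ 0.69  0.16 -0.71]
```

```bash
cat >> h.py <<'E'
g=base+.026*a; R40=Rg*R.from_euler('Y',np.radians(40)); z40=R40.as_matrix()[:,2]
E
python3 - <<'E'
from h import *
need(g-.08*z40,R40)
s=env.read_state();r=R.from_rotvec(s['ee_rot'])
print('shift in target frame',(R40.inv().apply(g-.08*z40-s['eef_pos'])/.025).round(2))
E
```

```text
t 2.3 pos [0.3533 0.312  0.2149] z [ 0.666 -0.442 -0.601] y [ 0.503  0.861 -0.076] q [ 1.02  0.44  2.07 -1.13  1.08  0.75] f [-0.   1.  -0.5] w 0.0856 gf 0.0
shift units [-2.89  0.1   5.7 ] ('turn units', array([-0.97,  4.08, -0.39]))
shift in target frame [-5.48 -0.76  3.2 ]
```

Rotate first, then recompute the shift.

```bash
python3 -m pendant '{"deltas":[[[0,0,0,-0.2,0.82,-0.08],[0,0,0,-0.2,0.82,-0.08],[0,0,0,-0.2,0.82,-0.08],[0,0,0,-0.2,0.82,-0.08],[0,0,0,-0.2,0.82,-0.08],[0,0,0,0,0,0]]]}' 1
python3 -c "
from h import *
need(g-.08*z40,R40)"
```

```text
clock: 2.9
eef_pos: [0.3543, 0.3138, 0.2159]
ee_rot: [0.558, 2.743, -0.089]
ft_force: [0.0, -0.1, 0.5]
grip_width: 0.0855
grip_force: 0.0
t 2.9 pos [0.3543 0.3138 0.2159] z [ 0.315 -0.127 -0.94 ] y [0.39  0.921 0.006] q [ 0.75  0.27  2.03 -0.47  0.75 -0.08] f [ 0.  -0.1  0.5] w 0.0855 gf 0.0
shift units [-5.47 -0.88  3.21] ('turn units', array([ 0.05, -0.02,  0.02]))
```

```bash
python3 -m pendant '{"deltas":[[[-0.68,-0.11,0.4,0,0,0],[-0.68,-0.11,0.4,0,0,0],[-0.68,-0.11,0.4,0,0,0],[-0.68,-0.11,0.4,0,0,0],[-0.68,-0.11,0.4,0,0,0],[-0.68,-0.11,0.4,0,0,0],[-0.68,-0.11,0.4,0,0,0],[-0.68,-0.11,0.4,0,0,0],[0,0,0,0,0,0]]]}' 1
python3 - <<'E'
from h import *
need(g+.022*z40,R40)
c=cap('side','s3'); d=cap('top','t3')
r=lambda i,x,y,w,h:cv2.resize(i[y:y+h,x:x+w],(400,400),interpolation=cv2.INTER_CUBIC)
cv2.imwrite('pics/crop3.png',np.hstack([r(cv2.imread('pics/s3.png'),255,195,100,100),r(cv2.imread('pics/t3.png'),190,150,100,100)]))
E
```

```text
clock: 3.8
eef_pos: [0.4884, 0.2326, 0.1849]
ee_rot: [0.558, 2.741, -0.099]
ft_force: [-0.7, -0.1, -0.4]
grip_width: 0.0852
grip_force: 0.0
t 3.8 pos [0.4884 0.2326 0.1849] z [ 0.315 -0.134 -0.939] y [0.391 0.92  0.   ] q [ 0.44  0.38  1.96 -0.46  0.61 -0.37] f [-0.7 -0.1 -0.4] w 0.0852 gf 0.0
shift units [-0.05  0.02  4.02] ('turn units', array([0.01, 0.01, 0.02]))
```

View pics/crop3.png

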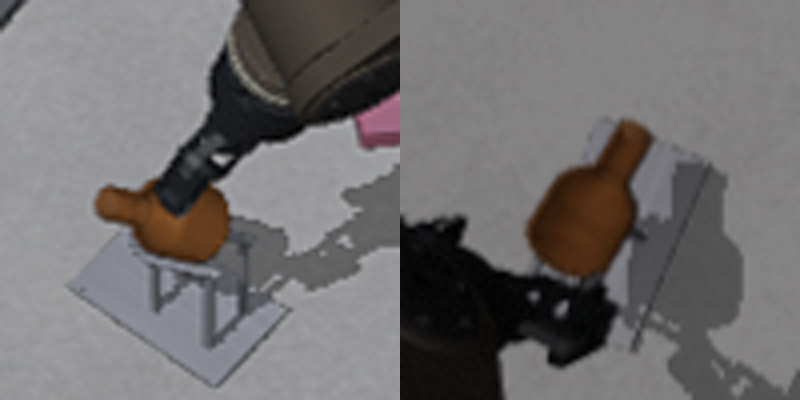

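The side crop shows the finger just above the flask body at crop (180,205); the top view shows the fingers straddling it. Descending and gripping.

```bash
python3 -m pendant '{"deltas":[[[0,0,0.5,0,0,0],[0,0,0.5,0,0,0],[0,0,0.5,0,0,0],[0,0,0.5,0,0,0],[0,0,0.5,0,0,0],[0,0,0.5,0,0,0],[0,0,0.5,0,0,0],[0,0,0.55,0,0,0],[0,0,0,0,0,0]]]}' 1
python3 -m pendant '{"deltas":[[[0,0,0,0,0,0],[0,0,0,0,0,0],[0,0,0,0,0,0],[0,0,0,0,0,0],[0,0,0,0,0,0],[0,0,0,0,0,0],[0,0,0,0,0,0],[0,0,0,0,0,0],[0,0,0,0,0,0],[0,0,0,0,0,0]]]}' -1
python3 -c "
from h import *
need(g+.022*z40,R40)"
```

```text
clock: 4.8
eef_pos: [0.5191, 0.2192, 0.0884]
ee_rot: [0.556, 2.745, -0.098]
ft_force: [-1.2, -1.1, 0.2]
grip_width: 0.0855
grip_force: 0.0
clock: 5.8
eef_pos: [0.5188, 0.2193, 0.091]
ee_rot: [0.556, 2.743, -0.097]
ft_force: [-2.0, -5.0, 4.0]
grip_width: 0.0617
grip_force: 64.8
t 5.8 pos [0.5188 0.2193 0.091 ] z [ 0.315 -0.132 -0.94 ] y [0.389 0.921 0.   ] q [ 0.39  0.55  2.   -0.64  0.42 -0.21] f [-2. -5.  4.] w 0.0617 gf 64.8
shift units [-0.09  0.03  0.04] ('turn units', array([ 0.02, -0.  ,  0.03]))
```

```bash
python3 -m pendant '{"deltas":[[[-0.1,0,-0.26,0,0,0],[-0.19,0,-0.53,0,0,0],[-0.19,0,-0.53,0,0,0],[-0.19,0,-0.53,0,0,0],[-0.19,0,-0.53,0,0,0],[-0.19,0,-0.53,0,0,0],[-0.19,0,-0.53,0,0,0],[-0.19,0,-0.53,0,0,0],[-0.19,0,-0.53,0,0,0],[-0.19,0,-0.53,0,0,0],[-0.19,0,-0.53,0,0,0],[0,0,0,0,0,0]]]}'
python3 - <<'E'
from kin import *
need(g,R40)
c=cap('top','t4'); s=cap('side','s4')
for n,d in (('top',c),('side',s)):
  w=cloud(d)
  q=w[(np.abs(w[...,2]-.106)<.008)&(np.hypot(w[...,0]-.538,w[...,1]+.240)<.075)]
  rr=np.hypot(q[:,0]-.538,q[:,1]+.240); az=np.degrees(np.arctan2(q[:,1]+.240,q[:,0]-.538))
  print(n,'lug az hist',np.histogram(az[(rr>.044)&(rr<.064)],bins=np.arange(-180,181,20)))
  f=least_squares(lambda x:np.clip(np.abs(np.hypot(q[:,0]-x[0],q[:,1]-x[1])-.0265)-.0065,0,.012),[.538,-.24]); print(f.x.round(4))
# flask pose in hand: fit tilt + position
pr=np.array([[0,.027],[.007,.031],[.046,.031],[.055,.0275],[.064,.02],[.07,.014],[.112,.014]])
st=env.read_state(); T=R.from_rotvec(st['ee_rot']); P=np.array(st['eef_pos'])
for n,d in (('top',c),('side',s)):
    w=cloud(d); col=d['color'].astype(int)
    m=(col[...,0]>1.6*col[...,2])&(col[...,0]>60)&(np.linalg.norm(w-P,axis=-1)<.12)&(w[...,2]>.16)
    p=T.inv().apply(w[m]-P); print(n,len(p))
    def res(x,p=p):
        aa=np.array([-np.sin(x[2]),x[3],np.cos(x[2])]);aa/=np.linalg.norm(aa)
        b=np.array([x[0],0,x[1]]); dd=p-b; z=dd@aa+.026; r=np.linalg.norm(dd-np.outer(z-.026,aa),axis=1)
        e=r-np.interp(z,pr[:,0],pr[:,1]); e=np.where(z<0,-z,e); return np.where(z>.112,z-.112,e)
    f=least_squares(res,[0,-.022,np.radians(40),0],loss='soft_l1',f_scale=.002); print('grip x,z',f.x[:2].round(4),'angle',np.degrees(f.x[2:]).round(1),np.median(abs(f.fun)).round(4))
E
```

```text
clock: 7.0
eef_pos: [0.5192, 0.2203, 0.2403]
ee_rot: [0.554, 2.74, -0.092]
ft_force: [0.3, -0.2, -2.1]
grip_width: 0.0616
grip_force: 65.5
t 7.0 pos [0.5192 0.2203 0.2403] z [ 0.318 -0.129 -0.939] y [0.388 0.922 0.004] q [ 0.39  0.33  1.85 -0.37  0.74 -0.53] f [ 0.3 -0.2 -2.1] w 0.0616 gf 65.5
shift units [ 1.96 -0.03  4.77] ('turn units', array([0.05, 0.01, 0.03]))
top lug az hist (array([32, 12,  0,  0,  0,  0, 43, 12,  0,  0,  0,  5, 40,  4,  0,  0,  0,
        0]), array([-180, -160, -140, -120, -100,  -80,  -60,  -40,  -20,    0,   20,
         40,   60,   80,  100,  120,  140,  160,  180]))
[ 0.5397 -0.2406]
side lug az hist (array([4, 0, 0, 0, 0, 0, 0, 0, 0, 0, 0, 0, 0, 0, 0, 0, 0, 1]), array([-180, -160, -140, -120, -100,  -80,  -60,  -40,  -20,    0,   20,
         40,   60,   80,  100,  120,  140,  160,  180]))
[ 0.538 -0.24 ]
top 411
grip x,z [-0.0024 -0.0225] angle [42.1  1.4] 0.0009
side 257
grip x,z [-0.0108 -0.0228] angle [32.8  2.9] 0.003
```

```bash
cat >> h.py <<'E'
yz=np.radians(102)
RF=pose([0,0,-1],[np.cos(yz),np.sin(yz),0])*R.from_euler('Y',np.radians(40.5))
def tcpF(seat): # tcp with flask seat point (z=64) at height seat over jet axis
    return np.array([.539,-.2405,seat+.038])+RF.apply([.002,0,.0225])
E
python3 - <<'E'
from kin import *
s=env.read_state(); r0=R.from_rotvec(s['ee_rot']); q=s['q']; p0=np.array(s['eef_pos']); p1=tcpF(.24)
rv=(r0.inv()*RF).as_rotvec(); print('turn units',(np.degrees(rv)/8).round(2), 'p1',p1.round(4))
for f,h in((0,0),(.33,0),(.66,0),(1,0),(1,.33),(1,.66),(1,1)):
    q,e=ik(p0+f*(p1-p0),r0*R.from_rotvec(rv*h),q); print(f,h,q.round(2),e.round(4))
need(p1)
E
```

```text
turn units [ 0.83  7.32 -4.48] p1 [ 0.5232 -0.2439  0.2622]
0 0 [ 0.39  0.33  1.85 -0.37  0.74 -0.53] 0.0
0.33 0 [ 0.08  0.25  1.96 -0.26  0.64 -0.91] 0.0
0.66 0 [-0.27  0.23  1.97 -0.07  0.6  -1.39] 0.0
1 0 [-0.58  0.28  1.86  0.1   0.66 -1.82] 0.0
1 0.33 [-0.52  0.39  1.65 -0.08  1.08 -1.85] 0.0
1 0.66 [-0.46  0.52  1.47 -0.22  1.45 -1.96] 0.0
1 1 [-0.39  0.65  1.34 -0.38  1.75 -2.12] 0.0
t 7.1 pos [0.5185 0.2199 0.2382] z [ 0.315 -0.131 -0.94 ] y [0.388 0.922 0.002] q [ 0.39  0.33  1.86 -0.37  0.74 -0.53] f [-0.3  0.8 -1.1] w 0.0614 gf 65.4
shift units [ -7.27 -17.02   1.58]
```

```bash
python3 -m pendant '{"deltas":[[[-0.2,-0.4,0,0,0,0],[-0.36,-0.84,0.08,0,0,0],[-0.36,-0.84,0.08,0,0,0],[-0.36,-0.84,0.08,0,0,0],[-0.36,-0.84,0.08,0,0,0],[-0.36,-0.84,0.08,0,0,0],[-0.36,-0.84,0.08,0,0,0],[-0.36,-0.84,0.08,0,0,0],[-0.36,-0.84,0.08,0,0,0],[-0.36,-0.84,0.08,0,0,0]]]}'
python3 -m pendant '{"deltas":[[[-0.36,-0.84,0.08,0,0,0],[-0.36,-0.84,0.08,0,0,0],[-0.36,-0.84,0.08,0,0,0],[-0.36,-0.84,0.08,0,0,0],[-0.36,-0.84,0.08,0,0,0],[-0.36,-0.84,0.08,0,0,0],[-0.36,-0.84,0.08,0,0,0],[-0.36,-0.84,0.08,0,0,0],[-0.36,-0.84,0.08,0,0,0],[-0.36,-0.84,0.08,0,0,0],[-0.2,-0.5,0.08,0,0,0],[0,0,0,0,0,0]]]}'
python3 -c "
from h import *
need(tcpF(.24),RF)"
```

```text
clock: 8.1
eef_pos: [0.521, 0.0011, 0.2496]
ee_rot: [0.555, 2.744, -0.096]
ft_force: [0.1, 0.4, -1.9]
grip_width: 0.0613
grip_force: 65.4
clock: 9.3
eef_pos: [0.5236, -0.2419, 0.2609]
ee_rot: [0.558, 2.743, -0.096]
ft_force: [0.5, 1.0, -1.0]
grip_width: 0.0614
grip_force: 65.5
t 9.3 pos [ 0.5236 -0.2419  0.2609] z [ 0.314 -0.132 -0.94 ] y [0.391 0.921 0.001] q [-0.57  0.28  1.86  0.1   0.66 -1.81] f [ 0.5  1.  -1. ] w 0.0614 gf 65.5
shift units [-0.04 -0.08 -0.04] ('turn units', array([ 0.83,  7.31, -4.5 ]))
```

```bash
python3 -m pendant '{"deltas":[[[0,0,0,0.083,0.73,-0.45],[0,0,0,0.083,0.73,-0.45],[0,0,0,0.083,0.73,-0.45],[0,0,0,0.083,0.73,-0.45],[0,0,0,0.083,0.73,-0.45],[0,0,0,0.083,0.73,-0.45],[0,0,0,0.083,0.73,-0.45],[0,0,0,0.083,0.73,-0.45],[0,0,0,0.083,0.73,-0.45],[0,0,0,0.083,0.74,-0.45],[0,0,0,0,0,0],[0,0,0,0,0,0]]]}'
python3 - <<'E'
from h import *
need(tcpF(.24),RF)
c=cap('side','s5'); d=cap('top','t5')
r=lambda i,x,y,w,h:cv2.resize(i[y:y+h,x:x+w],(400,500),interpolation=cv2.INTER_CUBIC)
cv2.imwrite('pics/crop5.png',np.hstack([r(cv2.imread('pics/s5.png'),290,85,80,100),r(cv2.imread('pics/t5.png'),365,145,80,100)]))
E
```

```text
clock: 10.5
eef_pos: [0.5244, -0.2396, 0.2609]
ee_rot: [0.256, -2.426, 0.096]
ft_force: [-0.7, 0.7, -1.1]
grip_width: 0.0613
grip_force: 65.5
t 10.5 pos [ 0.5244 -0.2396  0.2609] z [-0.633 -0.137 -0.762] y [-0.209  0.978 -0.002] q [-0.38  0.65  1.34 -0.38  1.75 -2.11] f [-0.7  0.7 -1.1] w 0.0613 gf 65.5
shift units [ 0.09 -0.16  0.01] ('turn units', array([-0.02,  0.01, -0.  ]))
```

View pics/crop5.png

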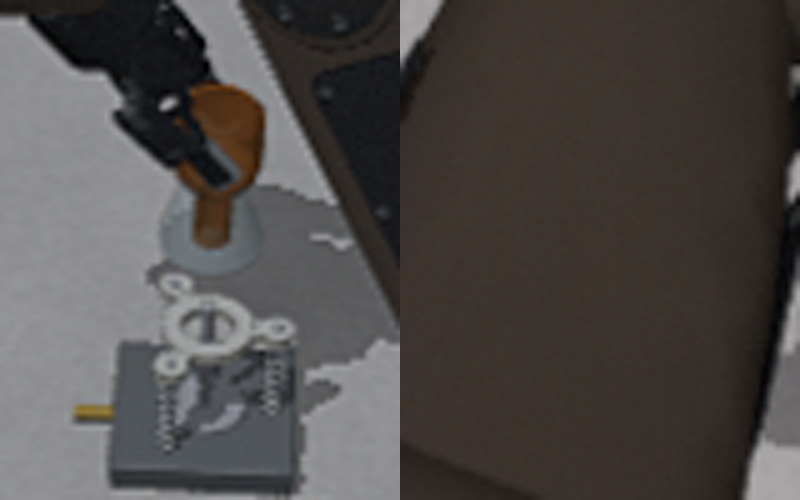

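The side crop shows the flask mouth down at crop (210,235), above the ring at (208,325), but leaning a few degrees. I'll measure the lean.

```bash
cat > ff.py <<'E'
from h import *
from scipy.optimize import least_squares
pr=np.array([[0,.027],[.007,.031],[.046,.031],[.055,.0275],[.064,.02],[.07,.014],[.112,.014]])
def go(f,zmin):
    d=dict(np.load('/tmp/%s.npz'%f)); w=cloud(d); col=d['color'].astype(int)
    st=env.read_state(); P=np.array(st['eef_pos'])
    m=(col[...,0]>1.6*col[...,2])&(col[...,0]>60)&(np.linalg.norm(w-P,axis=-1)<.13)&(w[...,2]>zmin)
    p=w[m]
    o=-d['R'].T@d['t']; view=p.mean(0)-o; view/=np.linalg.norm(view)
    def res(x):
        aa=np.array([x[3],x[4],-1]);aa/=np.linalg.norm(aa); dd=p-x[:3]; z=dd@aa+.026; r=np.linalg.norm(dd-np.outer(z-.026,aa),axis=1)
        e=r-np.interp(z,pr[:,0],pr[:,1]); e=np.where(z<0.008,np.where(np.abs(z)<np.abs(e),-z,e),e); return np.where(z>.112,z-.112,e)
    for z0 in (0,.02):
        F=least_squares(res,[P[0]+.016,P[1],P[2]+.02+z0,0,0],loss='soft_l1',f_scale=.0015)
        x=F.x; print(len(p),'g',x[:3].round(4),'tilt deg xy',np.degrees(np.arctan(x[3:])).round(1),'mouth',(x[:3]+.086*np.array([x[3],x[4],-1])/np.sqrt(1+x[3]**2+x[4]**2)).round(4),'med',np.median(abs(F.fun)).round(4),F.cost)
E
python3 -c "
from ff import *
go('s5',.15)"
```

```text
257 g [ 0.5401 -0.2363  0.2753] tilt deg xy [0.2 0.8] mouth [ 0.5403 -0.235   0.1893] med 0.0014 0.0003647281118848299
257 g [ 0.5401 -0.2363  0.2753] tilt deg xy [0.2 0.8] mouth [ 0.5403 -0.235   0.1893] med 0.0014 0.0003647281118779779
```

The fit shows the flask vertical within 1 degree and the jet axis 4 mm off in y. I'll correct that and descend to just above the jet.

```bash
python3 -m pendant '{"deltas":[[[0.09,-0.16,0,0,0,0],[-0.26,0,0.305,0,0,0],[-0.26,0,0.305,0,0,0],[-0.26,0,0.305,0,0,0],[-0.26,0,0.305,0,0,0],[-0.26,0,0.305,0,0,0],[0,0,0,0,0,0],[0,0,0,0,0,0]]]}'
python3 - <<'E'
from ff import *
need(tcpF(.105),RF)
c=cap('side','s6'); go('s6',.12)
cv2.imwrite('pics/crop6.png',cv2.resize(cv2.imread('pics/s6.png')[90:190,290:370],(480,600),interpolation=cv2.INTER_CUBIC))
E
```

```text
clock: 11.4
eef_pos: [0.5235, -0.2444, 0.2128]
ee_rot: [0.257, -2.423, 0.096]
ft_force: [0.4, 0.3, -1.5]
grip_width: 0.0614
grip_force: 65.5
t 11.4 pos [ 0.5235 -0.2444  0.2128] z [-0.635 -0.137 -0.76 ] y [-0.21   0.978 -0.001] q [-0.39  0.7   1.39 -0.38  1.66 -2.09] f [ 0.4  0.3 -1.5] w 0.0614 gf 65.5
shift units [-2.22  0.03  2.61] ('turn units', array([-0.02, -0.  ,  0.01]))
247 g [ 0.5391 -0.2396  0.2278] tilt deg xy [-0.6  0. ] mouth [ 0.5383 -0.2395  0.1418] med 0.0015 0.0005289590441124568
247 g [ 0.5391 -0.2396  0.2278] tilt deg xy [-0.6  0. ] mouth [ 0.5383 -0.2395  0.1418] med 0.0015 0.0005289590441106477
```

View pics/crop6.png

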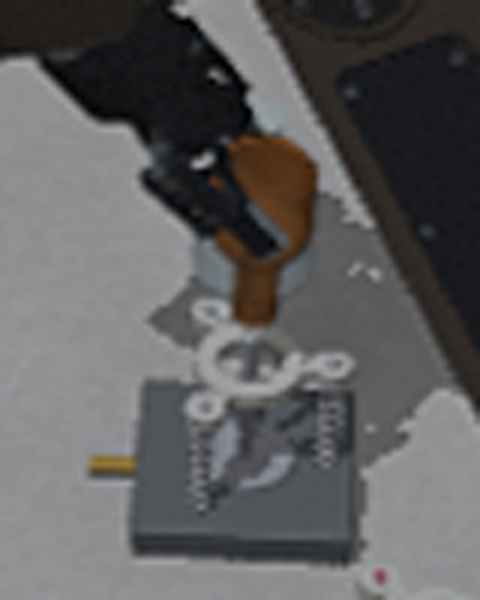

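The mouth, at crop (254,318), sits right above the jet tip at about (250,335). The fit gives the mouth at (.538,-.2395,.142). Lowering over the jet to just above seating.

```bash
python3 -m pendant '{"deltas":[[[-0.173,0,0.203,0,0,0],[-0.173,0,0.203,0,0,0],[-0.173,0,0.203,0,0,0],[-0.173,0,0.203,0,0,0],[-0.173,0,0.203,0,0,0],[-0.173,0,0.203,0,0,0]]]}'
python3 -m pendant '{"deltas":[[[-0.173,0,0.203,0,0,0],[-0.173,0,0.203,0,0,0],[-0.173,0,0.203,0,0,0],[-0.173,0,0.203,0,0,0],[-0.173,0,0.203,0,0,0],[-0.173,0,0.203,0,0,0],[0,0,0,0,0,0],[0,0,0,0,0,0]]]}'
python3 -c "
from h import *
need(tcpF(.087),RF)"
```

```text
clock: 12.05
eef_pos: [0.5233, -0.2444, 0.1723]
ee_rot: [0.257, -2.424, 0.096]
ft_force: [-1.0, -0.6, -1.4]
grip_width: 0.0616
grip_force: 65.5
clock: 12.85
eef_pos: [0.5234, -0.2445, 0.133]
ee_rot: [0.257, -2.424, 0.096]
ft_force: [0.1, 0.2, -1.8]
grip_width: 0.0614
grip_force: 65.5
t 12.85 pos [ 0.5234 -0.2445  0.133 ] z [-0.635 -0.137 -0.76 ] y [-0.21   0.978 -0.001] q [-0.39  0.78  1.44 -0.38  1.53 -2.03] f [ 0.1  0.2 -1.8] w 0.0614 gf 65.5
shift units [-0.62  0.03  0.72] ('turn units', array([-0.02,  0.  ,  0.01]))
```

```bash
python3 -m pendant '{"deltas":[[[-0.065,0,0.076,0,0,0],[-0.065,0,0.076,0,0,0],[-0.065,0,0.076,0,0,0],[-0.065,0,0.076,0,0,0],[0,0,0,0,0,0]]]}'
python3 -m pendant '{"deltas":[[[-0.065,0,0.076,0,0,0],[-0.065,0,0.076,0,0,0],[-0.065,0,0.076,0,0,0],[-0.065,0,0.076,0,0,0],[0,0,0,0,0,0]]]}'
python3 -c "
from h import *
need(tcpF(.087),RF)"
```

```text
clock: 13.35
eef_pos: [0.5235, -0.2446, 0.1231]
ee_rot: [0.257, -2.424, 0.097]
ft_force: [1.6, -0.4, 4.2]
grip_width: 0.0614
grip_force: 66.1
clock: 13.85
eef_pos: [0.5236, -0.2446, 0.1135]
ee_rot: [0.257, -2.424, 0.097]
ft_force: [2.0, 0.2, 8.8]
grip_width: 0.0616
grip_force: 66.4
t 13.85 pos [ 0.5236 -0.2446  0.1135] z [-0.634 -0.138 -0.761] y [-0.21   0.978 -0.002] q [-0.39  0.81  1.45 -0.38  1.5  -2.02] f [2.  0.2 8.8] w 0.0616 gf 66.4
shift units [-0.11  0.03  0.14] ('turn units', array([-0.02,  0.  ,  0.  ]))
```

```bash
python3 -m pendant '{"deltas":[[[-0.05,0,0.06,0,0,0],[-0.05,0,0.06,0,0,0],[0,0,0,0,0,0],[0,0,0,0,0,0]]]}'
python3 -m pendant '{"deltas":[[[-0.026,0,0.03,0,0,0],[0,0,0,0,0,0],[0,0,0,0,0,0]]]}'
python3 -m pendant '{"deltas":[[[-0.026,0,0.03,0,0,0],[0,0,0,0,0,0],[0,0,0,0,0,0]]]}'
```

```text
clock: 14.25
eef_pos: [0.5239, -0.2447, 0.1107]
ee_rot: [0.256, -2.425, 0.098]
ft_force: [3.1, 0.8, 15.0]
grip_width: 0.0614
grip_force: 67.0
clock: 14.55
eef_pos: [0.5241, -0.2448, 0.1104]
ee_rot: [0.256, -2.425, 0.099]
ft_force: [4.2, 1.7, 18.7]
grip_width: 0.0617
grip_force: 67.4
clock: 14.85
eef_pos: [0.5244, -0.2448, 0.11]
ee_rot: [0.256, -2.426, 0.1]
ft_force: [5.3, 2.6, 24.6]
grip_width: 0.0614
grip_force: 67.8
```

The force now rises steeply, which looks like the bottom stop. I'll check the ring height and finger clearance by camera.

```bash
python3 - <<'E'
from ff import *
c=cap('side','s7'); go('s7',.10)
w=cloud(c); col=c['color'].astype(int)
rr=np.hypot(w[...,0]-.539,w[...,1]+.2405)
m=(col.min(-1)>115)&(rr<.068)&(rr>.022)&(w[...,2]>.07)&(w[...,2]<.125)
print(np.histogram(w[m][:,2],bins=np.arange(.07,.126,.003)))
cv2.imwrite('pics/crop7.png',cv2.resize(cv2.imread('pics/s7.png')[110:190,295:375],(600,600),interpolation=cv2.INTER_CUBIC))
E
```

```text
167 g [ 0.539  -0.2422  0.1253] tilt deg xy [3.5 4.8] mouth [ 0.5442 -0.2351  0.0398] med 0.0016 0.0003601646655124794
167 g [ 0.5239 -0.2594  0.1183] tilt deg xy [-62.7 -70.7] mouth [ 0.4776 -0.3278  0.0944] med 0.0023 0.00046803850946661906
(array([ 0,  0,  0,  2,  7,  9, 12,  3,  2,  1,  1,  1,  1,  0,  0,  0,  0,
        0]), array([0.07 , 0.073, 0.076, 0.079, 0.082, 0.085, 0.088, 0.091, 0.094,
       0.097, 0.1  , 0.103, 0.106, 0.109, 0.112, 0.115, 0.118, 0.121,
       0.124]))
```

View pics/crop7.png

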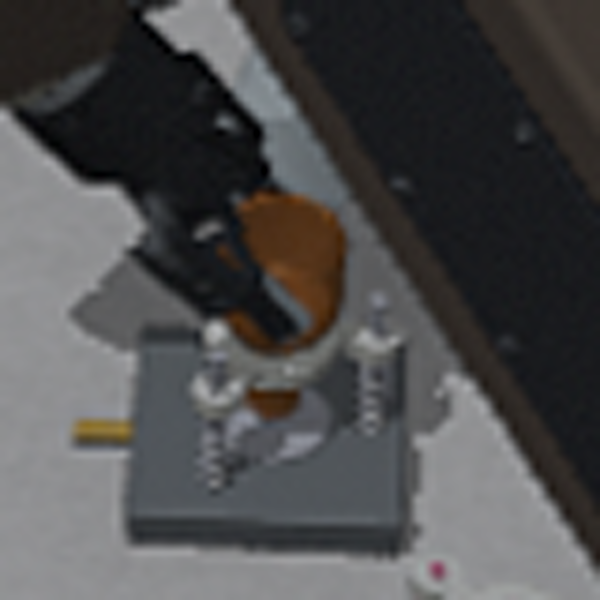

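The crop shows the ring depressed: its lugs at (215,385) and (375,340) are below the post tops, and the ring top reads about 87 mm. The shoulder is seated with the neck below the ring, and the fingers are only on the body. The flask's grip centre fits at 125.3 mm, which is 87 + 38, so the ring is at the bottom.

```bash
python3 -c "
from bench import env
print(env.sign_off())"
```

```text
the job is handed in; nothing more can be done
None
```

I handed the job in at about 15 s with the flask mouth down over the grey rinser's jet, its shoulder seated in the ring, still gripped and pressed to the bottom stop. The ring top measured about 87 mm, with roughly 25 N of push. I saw no sign of anything else being disturbed, but I took no final full-bench picture, and no verdict came back.

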